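# Hand over the fuller tin

## Task

Two look-alike tins hang by their knobs in the slotted rack. Slide each one out through the open front of its slot, feel by lifting which is heavier, stand the lighter one upright on the dark wooden board, and finish holding the heavier one up by its knob, still and upright, a good 10 cm above the middle of the round cork mat, ready for the customer: do not put it down or let go. Keep the tins upright, do not drop them, and leave everything else on the counter where it is.

Things in the scene. Friction and masses are not known exactly. Their poses are not given: they have to be found in the camera images.
- pot_a: one of two look-alike closed tins, 0.2 to 0.6 kg; the full one weighs at least 1.7 times the nearly empty one. Body 62 mm across, 62 high; lid 66 across, from 62 to 68 mm; neck 14 across, 68 to 86 mm; round wooden knob 30 across, 86 to 116 mm (top). Origin: centre of the underside, z up; round, so yaw means nothing. It starts hung by its knob, its underside 24 mm above the counter
- pot_b: one of two look-alike closed tins, 0.2 to 0.6 kg; the full one weighs at least 1.7 times the nearly empty one. Body 62 mm across, 62 high; lid 66 across, from 62 to 68 mm; neck 14 across, 68 to 86 mm; round wooden knob 30 across, 86 to 116 mm (top). Origin: centre of the underside, z up; round, so yaw means nothing. It starts hung by its knob, its underside 24 mm above the counter
- rack: fixed rack: a dark steel plate 110 mm deep (x) by 210 wide (y), 5 thick, its top 110 mm above the counter, on two posts and a foot at the back. Origin: on the counter below the plate's centre; the front, where the slots open, is its -x, roughly towards the robot. Nothing stands above the plate or within 80 mm of its front
- slot_left (a point): mouth of the left slot (+y of the rack), on the plate's top at its front edge: rack x = -55, y = +55 mm. Slot 20 mm wide, along the rack's x, 75 mm deep. A tin hangs 35 to 60 mm inside and can rise 13 mm before its lid meets the plate; it comes out only along -x. Its lid is clear of the plate once its centre is 35 mm in front of the mouth
- slot_right (a point): mouth of the right slot: rack x = -55, y = -55 mm; otherwise as the left one
- board: fixed dark wooden board lying on the counter, 230 mm (x) by 130 mm (y), 12 mm thick; left or right of the rack. Origin: centre of its underside, z up. Empty at the start; there is room on it for both tins
- mat: fixed round cork mat lying on the counter, 130 mm across, 4 mm thick; on the other side from the board. Origin: centre of its underside
- bean_jar: bystander: jar 90 mm across, 140 mm high, at the back left. Origin: centre of its underside
- lentil_jar: bystander: jar 80 mm across, 120 mm high, at the back right. Origin: centre of its underside
- scoop: bystander: steel scoop with a wooden handle, 155 mm long and 28 mm high, near the robot. Origin: on the counter by the blade's rear
- stamp: bystander: wooden hand stamp 60 x 35 mm, 48 mm high, near the robot. Origin: centre of its underside
- brush: bystander: brush lying flat at the right. Origin: underside, near its middle
- bowl: bystander: white bowl 110 mm across, 45 mm high, at the left. Origin: centre of its underside
- soap_bar: bystander: soap bar 80 x 50 x 28 mm, at the right. Origin: centre of its underside
Things that resemble listed ones, but are neither listed nor needed, are in the scene too. What is shaped like the pot_b but yellow is not meant. Leave any blue look-alike of the rack alone.

How it is judged:
On the way, in this order (a step that is already met when the one before it is completed fails the run):
1. the lighter tin stands released and upright on the board (((x of pot_a in the frame of board between -0.105 and 0.105 m and y of pot_a in the frame of board between -0.055 and 0.055 m and z of pot_a in the frame of board between 0.009 and 0.016 m and contact force between pot_a and board between 1.2 and 3.4 N and angle between pot_a's own z axis and vertical below 0.1 rad and contact force between the fingers and pot_a below 0.05 N and linear speed of pot_a below 0.03 m/s) or (x of pot_b in the frame of board between -0.105 and 0.105 m and y of pot_b in the frame of board between -0.055 and 0.055 m and z of pot_b in the frame of board between 0.009 and 0.016 m and contact force between pot_b and board between 1.2 and 3.4 N and angle between pot_b's own z axis and vertical below 0.1 rad and contact force between the fingers and pot_b below 0.05 N and linear speed of pot_b below 0.03 m/s))), for 0.2 s.
2. after that the heavier tin is carried in the fingers (((x of pot_a in the frame of board between -0.105 and 0.105 m and y of pot_a in the frame of board between -0.055 and 0.055 m and z of pot_a in the frame of board between 0.009 and 0.016 m and contact force between pot_a and board between 1.2 and 3.4 N and angle between pot_a's own z axis and vertical below 0.1 rad and contact force between the fingers and pot_a below 0.05 N and linear speed of pot_a below 0.03 m/s and (contact force between the fingers and pot_b above 0.5 N and contact force between pot_b and rack below 0.05 N and contact force between pot_b and board below 0.05 N and height (world z) of pot_b above 0.022 m)) or (x of pot_b in the frame of board between -0.105 and 0.105 m and y of pot_b in the frame of board between -0.055 and 0.055 m and z of pot_b in the frame of board between 0.009 and 0.016 m and contact force between pot_b and board between 1.2 and 3.4 N and angle between pot_b's own z axis and vertical below 0.1 rad and contact force between the fingers and pot_b below 0.05 N and linear speed of pot_b below 0.03 m/s and (contact force between the fingers and pot_a above 0.5 N and contact force between pot_a and rack below 0.05 N and contact force between pot_a and board below 0.05 N and height (world z) of pot_a above 0.022 m)))), for 0.2 s.
At the end, for the whole second after the job is handed in: The lighter tin stands upright (within 0.1 rad), still and released on the board, its centre on the board. The heavier tin is held in the fingers alone, its underside 70 to 250 mm above the counter, its axis within 45 mm of the mat's centre, upright within 0.25 rad and still (((x of pot_a in the frame of board between -0.105 and 0.105 m and y of pot_a in the frame of board between -0.055 and 0.055 m and z of pot_a in the frame of board between 0.009 and 0.016 m and contact force between pot_a and board between 1.2 and 3.4 N and angle between pot_a's own z axis and vertical below 0.1 rad and contact force between each of the fingers, pot_b and pot_a below 0.05 N and linear speed of each of pot_a, pot_b below 0.03 m/s and contact force between the fingers and pot_b above 0.5 N and height (world z) of pot_b between 0.07 and 0.25 m and horizontal distance between pot_b and mat below 0.045 m and angle between pot_b's own z axis and vertical below 0.25 rad and contact force between pot_b and rack below 0.05 N) or (x of pot_b in the frame of board between -0.105 and 0.105 m and y of pot_b in the frame of board between -0.055 and 0.055 m and z of pot_b in the frame of board between 0.009 and 0.016 m and contact force between pot_b and board between 1.2 and 3.4 N and angle between pot_b's own z axis and vertical below 0.1 rad and contact force between each of the fingers, pot_a and pot_b below 0.05 N and linear speed of each of pot_b, pot_a below 0.03 m/s and contact force between the fingers and pot_a above 0.5 N and height (world z) of pot_a between 0.07 and 0.25 m and horizontal distance between pot_a and mat below 0.045 m and angle between pot_a's own z axis and vertical below 0.25 rad and contact force between pot_a and rack below 0.05 N))); the arm keeps its last pose, push and grip.
It fails at once if a tin is dropped (more than 35 mm above the counter, off the rack and out of the fingers) ((height (world z) of pot_a above 0.035 m and contact force between pot_a and the fingers below 0.01 N and contact force between pot_a and rack below 0.01 N) or (height (world z) of pot_b above 0.035 m and contact force between pot_b and the fingers below 0.01 N and contact force between pot_b and rack below 0.01 N)).
It fails at once if a tin is tipped by more than 0.7 rad (angle between any of pot_a, pot_b's own z axis and vertical above 0.7 rad).
It fails at once if a bystander is moved by more than 30 mm (distance of any of bean_jar, lentil_jar, scoop, stamp, brush, bowl, soap_bar from where it was at the start of the episode above 0.03 m).
It also fails if it takes over 72 s, if anything falls off the work surface, if the arm or the gripper's body presses on something with over 40 N, if the wrist force passes 120 N, or if a joint passes its speed limit or range.

## Robot

A 6-joint arm with a two-finger parallel gripper is mounted at the origin on the work surface. World frame = base frame: x ahead of the robot, y to its left, z up, the work surface at z = 0. Lengths are in m, angles in rad, forces in N, time in s.
With the tool pointing down it reaches from about 0.3 to 0.875 m from the base axis. Payload 4.2 kg.
Tool frame: the origin (TCP) lies at the very end of the fingers, on their centre line; the grasp point (between the pads) lies 19 mm behind it; z points along the fingers, y is the line along which they close (so a half turn about z gives the same grasp; the last joint's range is limited). The gripper opens to 85 mm and grips with 20 to 120 N. Pads are 22 mm wide; open, the fingers measure 114 mm over their backs; the gripper's body (76 mm by 85 mm) begins 54 mm behind the grasp point. The pads swing forward as they close: fully open they stand 13 mm farther back than shut.
Start: joints at [-0.02, 0.32, 1.565, -0, 1.257, -0.02], TCP at [0.575, 0, 0.231] pointing down, gripper open.
Joint ranges: [-3.11, 3.11], [-0.84, 2.01], [0.21, 2.61], [-1.34, 4.49], [0.05, 2.63], [-2.56, 2.56]. Speed limits (rad/s): [2.57, 2.57, 3.14, 3.14, 3.14, 3.14].

## Interface

Orientations are given as a unit quaternion [w, x, y, z].
In Python, from plant import arm gives the robot as it stands. The module is installed in compiled form; this text tells all that it offers. Calls block until the motion is done:
- arm.goto(position, orientation): joint-space move of the TCP to a pose.
- arm.servo_line(position, ori=None, speed=0.15): straight line of the TCP; ori=None keeps the orientation; speed is the mean speed in m/s.
- arm.move_joints(angles): joint-space move.
- arm.move_gripper(opening): finger opening in m; the grip force is fixed at half the most; returns when the fingers have stopped.
- arm.sleep(seconds).
- arm.inverse_kinematics(position, orientation): joint angles nearest the present ones, or None.
- arm.observe(): the state.
- arm.get_image(name): name is "scene" or "side" or "wrist"; returns the picture (480x640x3 uint8, red, green, blue); there is no depth.
- arm.camera_params(name): a dict with "intrinsics" (3x3 intrinsics, pixels), "k1" (the pictures are not rectified: a ray, as slopes to the right and down, at radius r is drawn at 1 + k1 r^2 times it, then the intrinsics apply), "world_from_camera" (4x4, takes a point from camera to world coordinates); the wrist camera has in their place "tool_from_camera" (4x4, takes a point from camera to tool coordinates, whose origin is the TCP and whose axes are the flange's). Camera axes: x right, y down, z forward; pixel columns grow to the right and rows downward; lengths in m; the calibration is good to about 2 mm. A picture is of the moment at which its call begins: read the wrist's pose just before it. camera_params takes no time and is no camera call.
A pose or a line that the arm cannot do raises arm.Unreachable and nothing moves.
- arm.sign_off(): hands the job in; it is judged then, once.
The state is a dict: "time": time; "q": joint angles; "qvel": joint speeds; "effort": joint torques, N m; "tcp_pos": TCP position; "tool_rot": TCP orientation; "ft_force": force on the tool from outside, world axes, zero at the start; "ft_torque": the same for the moment, N m; "width": finger opening in m; "finger_force": force on a finger pad.
Only numpy, scipy, OpenCV 4.12 (cv2) and the standard library are available. Lean on these libraries where they do the work, as an engineer would, in place of code of your own. Each camera call takes 0.05 s, during which the arm holds its last target. There are 200 camera calls.

## Working session

There is one attempt and no reset: what is moved stays moved. The work goes in short steps, each a Python script; the robot and the scene stay as the last script left them, time stands still between calls to the robot, and variables do not carry over. Pictures are saved under pics/ and viewed, at most 10 in all, crops included, and the job is handed in when it is done.

```bash
mkdir -p pics; cat > h.py <<'E'
import numpy as np, cv2
from plant import arm
def ray(name,u,v,T=None):
    p=arm.camera_params(name); K=np.array(p["intrinsics"]); k=p["k1"]
    d=np.array([(u-K[0,2])/K[0,0],(v-K[1,2])/K[1,1]]); s=d.copy()
    for _ in range(20): s=d/(1+k*(s@s))
    T=np.array(p["world_from_camera"]) if T is None else T
    return T[:3,3], T[:3,:3]@np.array([s[0],s[1],1])
def onplane(name,u,v,z,T=None):
    o,d=ray(name,u,v,T); return o+d*(z-o[2])/d[2]
def shot(name,f):
    im=arm.get_image(name); cv2.imwrite(f"pics/{f}.png",im[:,:,::-1]); return im
E
python3 - <<'E'
from h import *
for n in ["scene","side"]:
    shot(n,n+"0"); p=arm.camera_params(n); print(n,p["k1"],np.round(p["world_from_camera"],3).tolist(),np.round(p["intrinsics"],1).tolist())
print(np.round(arm.camera_params("wrist")["tool_from_camera"],3).tolist())
o=arm.observe(); print(o)
E
```

```text
scene -0.1279764713809907 [[-0.515, 0.514, -0.686, 1.436], [0.857, 0.314, -0.408, 0.569], [0.006, -0.798, -0.603, 0.944], [0.0, 0.0, 0.0, 1.0]] [[568.8, 0.0, 316.3], [0.0, 568.8, 246.1], [0.0, 0.0, 1.0]]
side -0.2220237807467374 [[0.858, -0.322, 0.399, -0.093], [-0.513, -0.557, 0.653, -0.926], [0.012, -0.766, -0.643, 1.016], [0.0, 0.0, 0.0, 1.0]] [[621.7, 0.0, 319.7], [0.0, 621.7, 253.2], [0.0, 0.0, 1.0]]
[[0.001, -0.958, -0.285, 0.072], [1.0, 0.001, 0.001, 0.0], [-0.001, -0.285, 0.958, -0.143], [0.0, 0.0, 0.0, 1.0]]
{'time': 0.1, 'q': array([-1.99915298e-02,  3.20244434e-01,  1.56554300e+00,  9.85626167e-06,
        1.25741795e+00, -2.00158970e-02]), 'qvel': array([ 0.00076121, -0.00167652, -0.0048309 , -0.00192799, -0.00183574,
        0.00011722]), 'effort': array([ 1.04973515e-04, -4.16406476e+01, -2.34704268e+01,  6.91456876e-05,
        4.87309400e-03, -3.56914008e-06]), 'tcp_pos': array([5.74575697e-01, 1.71057937e-05, 2.30562331e-01]), 'tool_rot': array([-5.84725570e-04,  7.07099013e-01,  7.07114089e-01, -5.55288422e-04]), 'ft_force': array([-0.12435013,  1.13115102, -0.48907818]), 'ft_torque': array([-0.03338518, -0.00656965, -0.04235281]), 'finger_force': 0.0, 'width': 0.08557394154165712}
```

View pics/scene0.png

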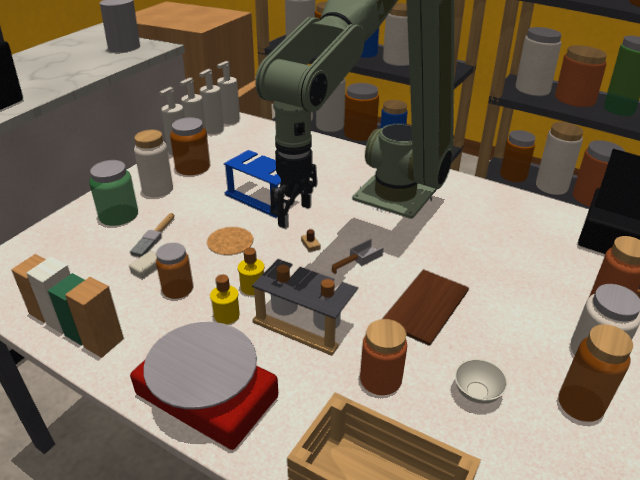

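View pics/side0.png

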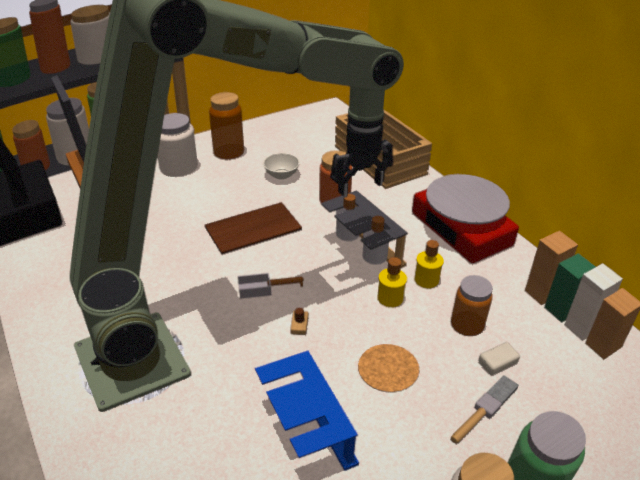

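The dark rack is at scene (305,290), with knobs at about (283,270) and (328,287). The look-alikes are the yellow tins at (225,300) and (251,270) and the blue rack at (255,180), neither of which is wanted. The board is at (427,305) and the mat at (231,240).

```bash
python3 - <<'E'
from h import *
im=cv2.imread("pics/scene0.png"); c=im[240:360,235:375]; cv2.imwrite("pics/crop1.png",cv2.resize(c,None,fx=5,fy=5,interpolation=cv2.INTER_CUBIC)[:600])
for n,us,z in [("scene",[(283,270),(328,287)],.125),("side",[(349,201),(377,222)],.125),("scene",[(255,281),(272,263),(357,289),(340,313)],.11)]:
    for u in us: print(n,u,onplane(n,*u,z).round(3))
hsv=cv2.cvtColor(im,cv2.COLOR_BGR2HSV)
def blob(m,box):
    k=np.zeros_like(m);x0,y0,x1,y1=box;k[y0:y1,x0:x1]=m[y0:y1,x0:x1]
    cs,_=cv2.findContours(k,cv2.RETR_EXTERNAL,cv2.CHAIN_APPROX_NONE);return max(cs,key=cv2.contourArea)
for n,f,mat,brd in [("scene","scene0",(200,220,265,262),(375,260,480,350)),("side","side0",(350,335,430,400),(195,195,310,255))]:
    hsv=cv2.cvtColor(cv2.imread(f"pics/{f}.png"),cv2.COLOR_BGR2HSV)
    m=cv2.inRange(hsv,(5,110,60),(25,255,255)); b=cv2.inRange(hsv,(0,80,20),(20,255,140))
    for nm,c,z in [("mat",blob(m,mat),.004),("board",blob(b,brd),.012)]:
        P=np.array([onplane(n,*p[0],z)[:2] for p in c],np.float32); print(n,nm,len(P),cv2.minAreaRect(P*1000))
E
```

```text
scene (283, 270) [ 0.62  -0.003  0.125]
scene (328, 287) [0.617 0.113 0.125]
side (349, 201) [0.626 0.115 0.125]
side (377, 222) [0.637 0.01  0.125]
scene (255, 281) [ 0.67  -0.046  0.11 ]
scene (272, 263) [ 0.597 -0.05   0.11 ]
scene (357, 289) [0.575 0.163 0.11 ]
scene (340, 313) [0.661 0.168 0.11 ]
scene mat 123 ((472.81439208984375, -282.010986328125), (141.89215087890625, 126.4729995727539), 42.75498962402344)
scene board 201 ((437.4171447753906, 284.02783203125), (129.44847106933594, 236.17303466796875), 86.73705291748047)
side mat 152 ((469.0619812011719, -288.6627502441406), (127.51911163330078, 126.67721557617188), 34.4395866394043)
side board 208 ((432.6013488769531, 277.4322204589844), (135.28396606445312, 228.34524536132812), 87.00907897949219)
```

View pics/crop1.png

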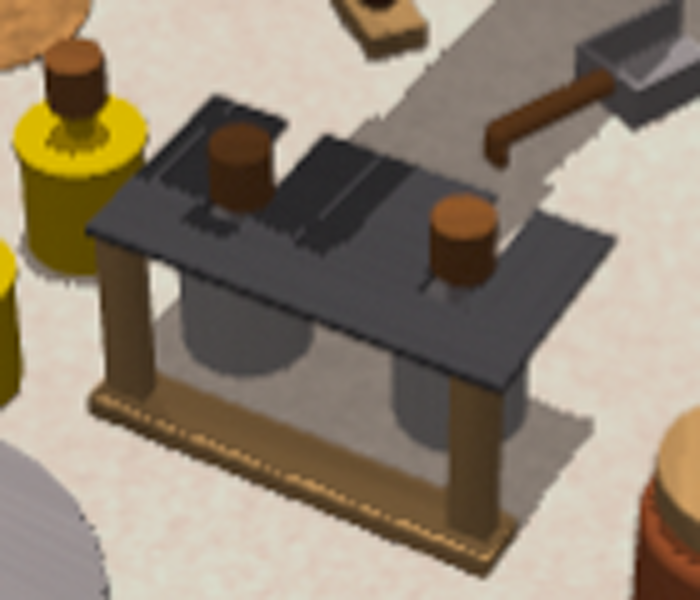

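The crop confirms the dark steel rack with two grey tins and brown knobs. The yellow tins and the blue rack stay where they are. Next is a closer look from above with the wrist camera.

```bash
cat >> h.py <<'E'
from scipy.spatial.transform import Rotation as R
def quat(yaw=0.):  # tool down; tool y (closing) along world x turned by yaw
    M=np.array([[0,1,0],[1,0,0],[0,0,-1.]]); q=(R.from_euler("z",yaw)*R.from_matrix(M)).as_quat(); return np.array([q[3],*q[:3]])
def Twrist():
    o=arm.observe(); q=np.array(o["tool_rot"]); T=np.eye(4); T[:3,:3]=R.from_quat([*q[1:],q[0]]).as_matrix(); T[:3,3]=o["tcp_pos"]
    return T@np.array(arm.camera_params("wrist")["tool_from_camera"])
E
python3 - <<'E'
from h import *
for u in [(278.4,259.4),(358,287.6),(335.6,317),(253,286.4)]: print(onplane("scene",*u,.11).round(3))
arm.goto([.60,.055,.30],quat()); arm.sleep(.2)
T=Twrist(); np.save("T1.npy",T); shot("wrist","w1"); print(arm.observe()["time"],arm.observe()["tcp_pos"])
E
```

```text
[ 0.578 -0.044  0.11 ]
[0.569 0.163 0.11 ]
[0.677 0.166 0.11 ]
[ 0.688 -0.039  0.11 ]
0.8083 [0.59927925 0.05430056 0.29876396]
```

View pics/w1.png

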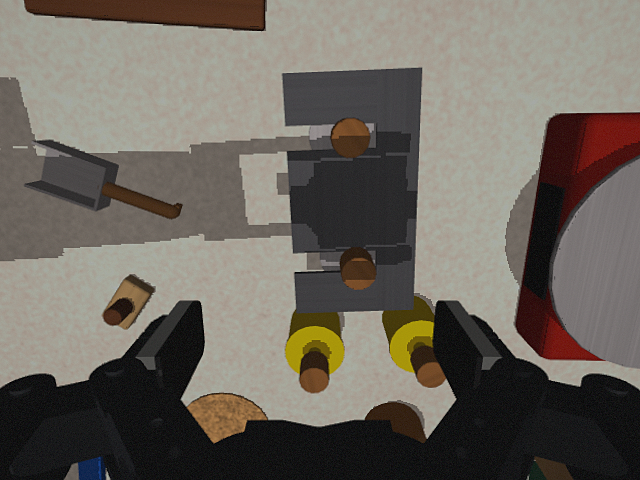

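The wrist view shows the left knob at (350,134), the right knob at (357,265), plate corners near (282,74), (421,68), (413,310) and (295,309), and the yellow tins just beside the rack on its right.

```bash
python3 - <<'E'
from h import *
T=np.load("T1.npy"); im=cv2.imread("pics/w1.png"); hsv=cv2.cvtColor(im,cv2.COLOR_BGR2HSV)
C=[onplane("wrist",*u,.11,T)[:2].round(4) for u in [(282,74),(421,68),(413,310),(295,309)]]; print("corners",C)
f=C[0]-C[3]; b=C[1]-C[2]; print("lens",np.linalg.norm(f),np.linalg.norm(b),"yaw",-np.arctan2(f[0],f[1]),-np.arctan2(b[0],b[1]))
for n,(x0,y0,x1,y1) in {"L":(325,108,376,162),"R":(335,240,382,295)}.items():
    h=hsv[y0:y1,x0:x1]; 
    m=cv2.inRange(h,(4,110,50),(22,255,255)); cs,_=cv2.findContours(m,cv2.RETR_EXTERNAL,cv2.CHAIN_APPROX_NONE); c=max(cs,key=cv2.contourArea)
    mt=cv2.inRange(h,(4,110,100),(22,255,255)); cs,_=cv2.findContours(mt,cv2.RETR_EXTERNAL,cv2.CHAIN_APPROX_NONE); t=max(cs,key=cv2.contourArea)
    for q in (c,t):
        (u,v),r=cv2.minEnclosingCircle(q); print(n,u+x0,v+y0,r,cv2.boundingRect(q),onplane("wrist",u+x0,v+y0,.14,T).round(4))
# slot centre lines
for us in [((285,137.5),(288,137.5)),]: pass
print(onplane("wrist",288,138,.11,T),onplane("wrist",293,262,.11,T))
E
```

```text
corners [array([0.5704, 0.1593]), array([0.6794, 0.1634]), array([ 0.6881, -0.0466]), array([ 0.5771, -0.0459])]
lens 0.2053093519545566 0.21018013702536212 yaw 0.032639476519890305 0.041404894154463925
L 350.2727279663086 137.45454597473145 20.020750045776367 (6, 10, 39, 40) [0.6231 0.1124 0.14  ]
L 350.0 134.5 18.33721923828125 (7, 11, 37, 20) [0.6228 0.1145 0.14  ]
R 358.18181800842285 273.0 17.297927856445312 (6, 17, 35, 33) [0.6323 0.0029 0.14  ]
R 359.0 281.0 15.03339672088623 (9, 40, 31, 10) [ 0.6332 -0.0043  0.14  ]
[0.57396404 0.11053732 0.11      ] [0.57606873 0.00127055 0.11      ]
```

```bash
cat >> h.py <<'E'
YAW=.042; KN={"L":np.array([.623,.1125]),"R":np.array([.632,.0028])}
def fz(n=12):
    a=[]
    for _ in range(n): arm.sleep(.03); a.append(arm.observe()["ft_force"])
    return np.mean(a,0).round(3)
def grasp_weigh(k):
    x,y=KN[k]; q=quat(YAW)
    arm.goto([x,y,.19],q); arm.sleep(.3); f0=fz()
    arm.servo_line([x,y,.115],speed=.12); arm.move_gripper(0.0)
    o=arm.observe(); print(k,"w",o["width"],"ff",o["finger_force"],"tcp",o["tcp_pos"],o["ft_force"].round(2))
    arm.servo_line([x,y,.122],speed=.03); arm.sleep(.3); f1=fz()
    print(k,"f0",f0,"f1",f1,"d",f1-f0,"t",arm.observe()["time"],arm.observe()["tcp_pos"])
def letgo(k):
    x,y=KN[k]; arm.servo_line([x,y,.1145],speed=.03); arm.move_gripper(.08); arm.servo_line([x,y,.19],speed=.15)
E
python3 - <<'E'
from h import *
grasp_weigh("L"); shot("side","s2"); 
E
```

```text
L w 0.02850731180477603 ff 59.07111167907715 tcp [0.62320927 0.11256079 0.11568638] [-0.57  0.15  4.5 ]
L f0 [-0.408  0.142 -0.137] f1 [ 0.023  0.08  -4.986] d [ 0.431 -0.062 -4.849] t 4.4917 [0.62300155 0.11251935 0.12202877]
```

The left tin weighs about 4.85 N, over the board's 3.4 N limit, so it is probably the heavy one. I'll set it back and weigh the right one.

```bash
python3 - <<'E'
from h import *
letgo("L"); grasp_weigh("R"); shot("side","s3")
E
```

```text
R w 0.0283622147673716 ff 59.06674146652222 tcp [0.6322943  0.0028039  0.11579411] [-0.84 -0.1   4.28]
R f0 [ 0.166 -0.191  0.003] f1 [-0.168 -0.07  -1.975] d [-0.334  0.121 -1.978] t 9.7333 [0.63202675 0.00279343 0.12202423]
```

The right tin weighs about 2 N, so it is the light one. I'll slide it out and carry it to the board.

```bash
cat >> h.py <<'E'
def slide_out(k,dist):
    p=KN[k]-dist*np.array([np.cos(YAW),np.sin(YAW)])
    arm.servo_line([*p,.122],speed=.08); arm.sleep(.2); print("out",fz(5),arm.observe()["width"])
    arm.servo_line([*p,.26],speed=.12); arm.sleep(.2); print("up",fz(5),arm.observe()["time"])
    return p
E
python3 - <<'E'
from h import *
slide_out("R",.11); shot("side","s4")
b=[.435,.281]
arm.servo_line([*b,.26],speed=.2); arm.servo_line([*b,.125],speed=.12); arm.sleep(.3)
print(fz(5),arm.observe()["time"]); shot("side","s5"); shot("scene","c5")
v=np.hstack([cv2.imread("pics/s4.png")[120:420,200:500],cv2.imread("pics/c5.png")[150:450,300:600]]); cv2.imwrite("pics/v1.png",v)
E
```

```text
out [ 0.088 -0.056 -2.145] 0.028561930601202126
up [ 0.056 -0.153 -1.895] 13.3417
[ 0.037  0.33  -2.32 ] 16.7667
```

View pics/v1.png

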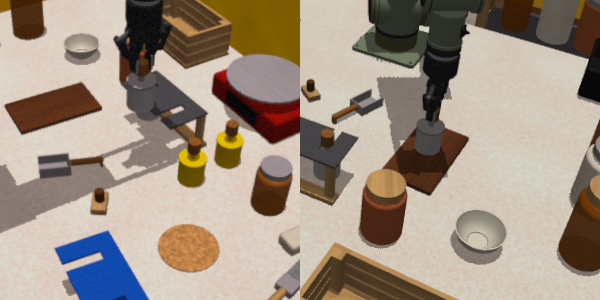

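The left half shows the tin out of the rack and hanging upright. The right half shows it upright over the middle of the board, near (430,135). Next I lower it until it touches, then release it.

```bash
python3 - <<'E'
from h import *
b=[.435,.281]; f0=fz(6)[2]; z=.108
arm.servo_line([*b,z],speed=.06)
while z>.099:
    arm.sleep(.15); f=fz(4)[2]
    if f-f0>1.2: break
    z-=.001; arm.servo_line([*b,z],speed=.02)
print("z",z,"f",f0,f)
arm.move_gripper(.06); arm.sleep(.2); arm.servo_line([*b,.25],speed=.12); arm.sleep(.2)
print(fz(5),arm.observe()["time"]); shot("scene","c6"); shot("side","s6")
v=np.hstack([cv2.imread("pics/c6.png")[180:420,300:540],cv2.imread("pics/s6.png")[100:340,170:410]]); cv2.imwrite("pics/v2.png",v)
E
```

```text
z 0.103 f -2.001 5.913
[ 0.119 -0.06   0.233] 22.8
```

View pics/v2.png

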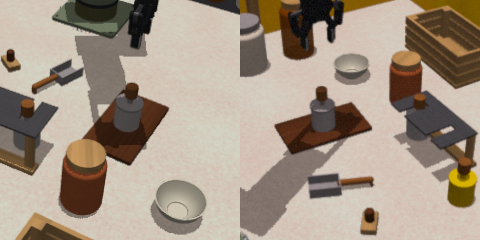

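The light tin now stands upright and released mid-board. Next is the heavy one.

```bash
python3 - <<'E'
from h import *
arm.move_gripper(.08); grasp_weigh("L"); slide_out("L",.097)
m=[.471,-.286]
arm.servo_line([*m,.26],speed=.18); arm.servo_line([*m,.222],speed=.06); arm.sleep(.6)
o=arm.observe(); print(fz(5),o["time"],o["tcp_pos"],o["width"],o["finger_force"]); shot("scene","c7"); shot("side","s7")
v=np.hstack([cv2.imread("pics/c7.png")[100:400,140:500],cv2.imread("pics/s7.png")[120:420,200:560]]); cv2.imwrite("pics/v3.png",v)
E
```

```text
L w 0.02807970008786222 ff 59.11761224269867 tcp [0.62327267 0.11257088 0.11580057] [-1.02 -0.29  4.06]
L f0 [-0.133 -0.223  0.054] f1 [ 3.000e-03 -5.900e-02 -4.948e+00] d [ 0.136  0.164 -5.002] t 27.325 [0.62300753 0.11251386 0.12200928]
out [ 0.304 -0.308 -5.104] 0.027980258126121055
up [-0.496 -0.119 -5.   ] 30.7167
[-0.007  0.155 -4.946] 34.4667 [ 0.47100591 -0.28598651  0.22203036] 0.028091683642568234 59.447314739227295
```

View pics/v3.png

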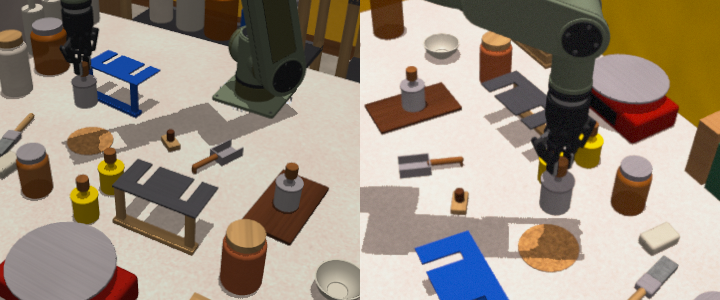

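The heavy tin hangs upright and still above the mat (4.95 N in the fingers, TCP on the mat's centre). The light tin still stands on the board, and nothing else has moved.

```bash
python3 -c "
from plant import arm
print(arm.sign_off())"
```

```text
the job is handed in; nothing more can be done
None
```

The job is handed in: the lighter tin (about 2 N, from the right slot) stands released on the board, and the heavier one (about 5 N, from the left slot) is held still and upright by its knob about 13 cm above the mat's centre; the hand-in returned no verdict.

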